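Find and mark the loose clamp lever on the stake block

TASK

One of the three clamp levers on the stake block has worked loose: try them with shut fingers (push, do not grip), pressing the end of a lever sideways in the clockwise (tightening) direction with about 10 N and never more than 25 N on the block or its levers; a sound one holds, and the loose one you push on by some 35 degrees, so that it stands out of line. Then stand the wooden marker peg, fully home, in the round hole straight behind the loose lever, let go of it, and leave the other things on the bench alone.

Things in the scene. Friction and masses are not known exactly. Their poses are not given: they have to be found in the camera images.
- block: wooden stake block fixed to the bench, 175 mm (its x: 85 mm before to 90 mm behind the origin) by 380 mm (its y), 46 mm high; origin on the bench under the middle lever's pivot, x away from the robot, y left, z up. It carries three clamp levers of identical look, pivots 110 mm apart along its y, and a round hole behind each pivot. Exactly one lever is loose.
- peg: the only loose wooden marker peg, upright in a small stand: stem 12 mm across, 60 mm long in all, its top 14 mm a round head 24 mm across; origin at the centre of its foot, z up the stem. It stands 22 mm deep in the stand, so 38 mm stick out.
- stand: fixed dark wooden stand of the peg, 60 x 60 x 35 mm, origin under its centre, hole 14 mm across and 22 mm deep in the middle of its top
- lever_a (a joint): angle of the left (+y) clamp lever: 0 as found, pointing to the near side (block's -x); grows clockwise seen from above (tip goes to the block's +y); stop at 0.90 rad. A sound lever gives at most 0.1 rad under 15 N at its tip; a loose one slips at 3 to 6 N there, drags evenly all the way and stays where left.
- lever_a_tip (a point): left (+y) lever's end grip, an upright black cylinder 16 mm across, 12 to 46 mm above the block's top, turning with the lever 62 mm from the pivot; the point is on its axis 29 mm above the block's top. The arm is 10 mm wide, 22 to 34 mm above the top; the pivot boss is 28 mm across, 43 mm high. 80 mm of clear space at the grip's -y side.
- hole_a (a point): centre of the mouth of the marker hole that belongs to the left (+y) lever, 60 mm behind its pivot (block's +x) in the block's top: 14 mm across, 25 mm deep, z up. The peg, home in it, stands on its floor with 35 mm sticking out.
- lever_b (a joint): angle of the middle clamp lever: 0 as found, pointing to the near side (block's -x); grows clockwise seen from above (tip goes to the block's +y); stop at 0.90 rad. A sound lever gives at most 0.1 rad under 15 N at its tip; a loose one slips at 3 to 6 N there, drags evenly all the way and stays where left.
- lever_b_tip (a point): middle lever's end grip, an upright black cylinder 16 mm across, 12 to 46 mm above the block's top, turning with the lever 62 mm from the pivot; the point is on its axis 29 mm above the block's top. The arm is 10 mm wide, 22 to 34 mm above the top; the pivot boss is 28 mm across, 43 mm high. 80 mm of clear space at the grip's -y side.
- hole_b (a point): centre of the mouth of the marker hole that belongs to the middle lever, 60 mm behind its pivot (block's +x) in the block's top: 14 mm across, 25 mm deep, z up. The peg, home in it, stands on its floor with 35 mm sticking out.
- lever_c (a joint): angle of the right (-y) clamp lever: 0 as found, pointing to the near side (block's -x); grows clockwise seen from above (tip goes to the block's +y); stop at 0.90 rad. A sound lever gives at most 0.1 rad under 15 N at its tip; a loose one slips at 3 to 6 N there, drags evenly all the way and stays where left.
- lever_c_tip (a point): right (-y) lever's end grip, an upright black cylinder 16 mm across, 12 to 46 mm above the block's top, turning with the lever 62 mm from the pivot; the point is on its axis 29 mm above the block's top. The arm is 10 mm wide, 22 to 34 mm above the top; the pivot boss is 28 mm across, 43 mm high. 80 mm of clear space at the grip's -y side.
- hole_c (a point): centre of the mouth of the marker hole that belongs to the right (-y) lever, 60 mm behind its pivot (block's +x) in the block's top: 14 mm across, 25 mm deep, z up. The peg, home in it, stands on its floor with 35 mm sticking out.
- jar: bystander: glass jar, 60 mm across, 60 mm high, origin under its centre
- glue: bystander: white glue bottle, 44 mm across, 100 mm high, origin under its centre
- hammer: bystander: hammer lying on the bench
- brush: bystander: hand brush lying on the bench

How it is judged:
On the way, in this order (a step that is already met when the one before it is completed fails the run):
1. the loose lever has been found and pushed on clockwise (beyond 0.45 rad) (value of joint any of lever_a, lever_b, lever_c above 0.45 rad), for 0.2 s.
2. the marker peg is home in the hole behind that lever (((value of joint lever_a above 0.45 rad and horizontal distance between peg and hole_a below 0.006 m and z of peg in the frame of hole_a below -0.02 m and angle between peg's own z axis and vertical below 0.2 rad) or (value of joint lever_b above 0.45 rad and horizontal distance between peg and hole_b below 0.006 m and z of peg in the frame of hole_b below -0.02 m and angle between peg's own z axis and vertical below 0.2 rad) or (value of joint lever_c above 0.45 rad and horizontal distance between peg and hole_c below 0.006 m and z of peg in the frame of hole_c below -0.02 m and angle between peg's own z axis and vertical below 0.2 rad))), for 0.2 s.
At the end, for the whole second after the job is handed in: The loose lever stands turned clockwise by more than 0.45 rad, and the marker peg stands released and at rest in the hole behind that same lever, at least 20 mm deep, within 6 mm of the hole's axis and 0.2 rad of upright (((value of joint lever_a above 0.45 rad and horizontal distance between peg and hole_a below 0.006 m and z of peg in the frame of hole_a below -0.02 m and angle between peg's own z axis and vertical below 0.2 rad) or (value of joint lever_b above 0.45 rad and horizontal distance between peg and hole_b below 0.006 m and z of peg in the frame of hole_b below -0.02 m and angle between peg's own z axis and vertical below 0.2 rad) or (value of joint lever_c above 0.45 rad and horizontal distance between peg and hole_c below 0.006 m and z of peg in the frame of hole_c below -0.02 m and angle between peg's own z axis and vertical below 0.2 rad)) and linear speed of peg below 0.02 m/s and contact force between the fingers and peg below 0.05 N); the robot touches nothing.
It fails at once if the robot pressed on the block or one of its levers with more than 25 N (contact force between the arm and block above 25 N).
It fails at once if the fingers pressed on the block or one of its levers with more than 25 N (contact force between the fingers and block above 25 N).
It fails at once if a bystander was shifted by more than 30 mm (distance of any of jar, glue, hammer, brush from where it was at the start of the episode above 0.03 m).
It also fails if it takes over 67 s, if anything falls off the work surface, if the arm or the gripper's body presses on something with over 40 N, if the wrist force passes 120 N, or if a joint passes its speed limit or range.

ROBOT

A 6-joint arm with a two-finger parallel gripper is mounted at the origin on the work surface. World frame = base frame: x ahead of the robot, y to its left, z up, the work surface at z = 0. Lengths are in m, angles in rad, forces in N, time in s.
With the tool pointing down it reaches from about 0.35 to 0.975 m from the base axis. Payload 4.9 kg.
Tool frame: the origin (TCP) lies on the centre line of the jaws, within the pads' length; the fingertips stand manip.tip_reach ahead of it and the grasp point (between the pads) is the TCP (manip.tip_reach is the distance from the TCP to the fingertips, in m); z points along the fingers, y is the line along which they close (so a half turn about z gives the same grasp; the last joint's range is limited). The gripper opens to 85 mm and grips with 20 to 120 N. Pads are 22 mm wide; open, the fingers measure 114 mm over their backs; the gripper's body (76 mm by 85 mm) begins 54 mm behind the grasp point. The pads swing forward as they close: fully open they stand 13 mm farther back than shut.
Start: joints at [1.136, 0.053, 1.613, -0, 1.476, -0.119], TCP at [0.194, 0.594, 0.25] pointing down, gripper open.
Joint ranges: [-3.01, 3.01], [-1.01, 2.22], [0.06, 2.58], [-1.02, 4.17], [0.09, 2.62], [-3.14, 3.14]. Speed limits (rad/s): [2.57, 2.57, 3.14, 3.14, 3.14, 3.14].

INTERFACE

Orientations are given as a unit quaternion [w, x, y, z].
In Python, from plant import manip gives the robot as it stands. The module is installed in compiled form; this text tells all that it offers.
- The arm moves only by the tool move_arm, never from a script. Its argument "rows" is a list of rows, each a list of 7 numbers: the shift along the tool's x, y, z in cm, then the turn, a rotation vector about the tool's x, y, z in degrees, then the opening, from -1 (shut) to 1 (fully open). In form: [[tx, ty, tz, ax, ay, az, jaw], ...]. A call has 1 to 20 rows; each row shifts and turns the commanded pose from where the row before left it, along the tool's axes as they then stand; what a row does not reach is not made up. A row lasts 1/12 s, in which the tool goes at most 41.7 mm and 7.16 degrees, less where a joint would pass 70% of its speed; a pose out of reach is approached as far as the arm can. A call is refused whole if a number of a shift passes 4.17 or a number of a turn 7.16, either way. A call with a gripper value outside its range is refused whole. The fingers move at their own pace and stop on an object; the grip force is fixed at half the most. Time passes only in rows, so rows that do not move let the fingers close. It gives the time, the measured TCP pose, the force, the opening and the grip force at its end, in the units of the state.
- manip.state(): the state, without advancing time (a new reading comes with each control period).
- manip.grab_frame(name): name is "side" or "top" or "wrist"; returns a dict with "img" (400x640x3 uint8, blue, green, red), "mtx" (3x3 intrinsics, pixels), "k1" (the pictures are not rectified: a ray, as slopes to the right and down, at radius r is drawn at 1 + k1 r^2 times it, then the intrinsics apply), "R" (3x3) and "t" (3): a world point X has camera coordinates R X + t. Camera axes: x right, y down, z forward; pixel columns grow to the right and rows downward; lengths in m; the calibration is good to about 2 mm. A picture is of the moment at which its call begins. There is no depth.
- manip.job_done(): hands the job in; it is judged then, once.
The state is a dict: "time": time; "joint_pos": joint angles; "joint_vel": joint speeds; "joint_efforts": joint torques, N m; "tool_pos": TCP position; "tool_rot": TCP orientation; "contact_force": force on the tool from outside, world axes, zero at the start; "ft_torque": the same for the moment, N m; "gripper_width": opening from 0.0 (shut) to 1.0 (fully open); "grasp_force": force on a finger pad.
Only numpy, scipy, OpenCV 4.12 (cv2) and the standard library are available. Lean on these libraries where they do the work, as an engineer would, in place of code of your own. Each camera call takes 0.05 s, during which the arm holds its last target. There are 200 camera calls.

## Working session

There is one attempt and no reset: what is moved stays moved. The work goes in short steps, Python scripts to look and compute and a tool call to move; the robot and the scene stay as the last step left them, time stands still between calls to the robot, and variables do not carry over. Pictures are saved under pics/ and viewed, at most 10 in all, crops included, and the job is handed in when it is done.

Besides the shell and the picture viewer there is one more tool, called after ">>>" as name(argument=value, ...) on one line, values as JSON. move_arm: Moves the arm, as the interface text tells. Its arguments: {"type":"object","properties":{"rows":{"type":"array","items":{"type":"array","items":{"type":"number"}}}},"required":["rows"]}

```bash
mkdir -p pics
cat > h.py <<'E'
import numpy as np, cv2
from plant import manip
def grab(n,f=None):
    d=manip.grab_frame(n); d={k:(np.array(v) if k!='k1' else v) for k,v in d.items()}
    if f: cv2.imwrite('pics/'+f,d['img'])
    return d
def ray(d,p):
    u=np.linalg.inv(d['mtx'])@[p[0],p[1],1.]; s=u[:2]; r=np.linalg.norm(s); q=r
    for _ in range(30): q=r/(1+d['k1']*q*q)
    s=s*(q/r if r else 1)
    return -d['R'].T@d['t'].ravel(), d['R'].T@np.array([s[0],s[1],1.])
def onz(d,p,z):
    c,v=ray(d,p); return c+v*(z-c[2])/v[2]
def tri(obs):
    A=np.zeros((3,3));b=np.zeros(3)
    for d,p in obs:
        c,v=ray(d,p); v=v/np.linalg.norm(v); M=np.eye(3)-np.outer(v,v); A+=M;b+=M@c
    return np.linalg.solve(A,b)
def proj(d,X):
    c=d['R']@np.array(X)+d['t'].ravel(); s=c[:2]/c[2]; s=s*(1+d['k1']*(s@s)); return (d['mtx']@[s[0],s[1],1])[:2]
def save(d,f): np.savez(f,**d)
def load(f):
    d=dict(np.load(f)); d['k1']=float(d['k1']); return d
E
python3 - <<'E'
from h import *
for n in('side','top','wrist'):
    d=grab(n,n+'0.png'); save(d,n+'0.npz'); print(n,d['k1'],(-d['R'].T@d['t'].ravel()).round(3),d['R'].round(2).tolist(), d['mtx'][0])
s=manip.state(); print(s, manip.tip_reach)
E
```

```text
side 0.029240749593042202 [0.544 1.223 1.127] [[-1.0, -0.06, -0.01], [-0.03, 0.63, -0.77], [0.05, -0.77, -0.63]] [493.37656226   0.         325.56367715]
top -0.0833247839203602 [ 0.529 -0.04   1.195] [[-0.02, -1.0, -0.01], [-1.0, 0.02, -0.07], [0.07, 0.01, -1.0]] [404.29835673   0.         319.15071607]
wrist -0.054295893122222966 [0.125 0.616 0.372] [[0.31, 0.95, -0.0], [0.91, -0.3, 0.28], [0.27, -0.09, -0.96]] [326.40338116   0.         313.80929029]
{'time': 0.15, 'joint_pos': array([ 1.13598369e+00,  5.31928429e-02,  1.61397008e+00, -2.79240667e-05,
        1.47598937e+00, -1.19025462e-01]), 'joint_vel': array([ 0.00014467, -0.00169101, -0.00417629, -0.00243115, -0.00143948,
       -0.000133  ]), 'joint_efforts': array([ 5.32966424e-04, -3.94238877e+01, -3.70722198e+01, -1.34742572e-04,
        4.64540266e-03,  4.23890231e-05]), 'tool_pos': array([0.19393342, 0.59367627, 0.24935817]), 'tool_rot': array([-1.99829716e-04,  1.57236982e-01,  9.87560592e-01, -7.53913521e-04]), 'contact_force': array([-0.66842375,  0.5390879 , -0.18958625]), 'ft_torque': array([-0.00706044, -0.01070939, -0.00964348]), 'grasp_force': 0.0, 'gripper_width': 0.9999602197472023} 0.019
```

View pics/top0.png

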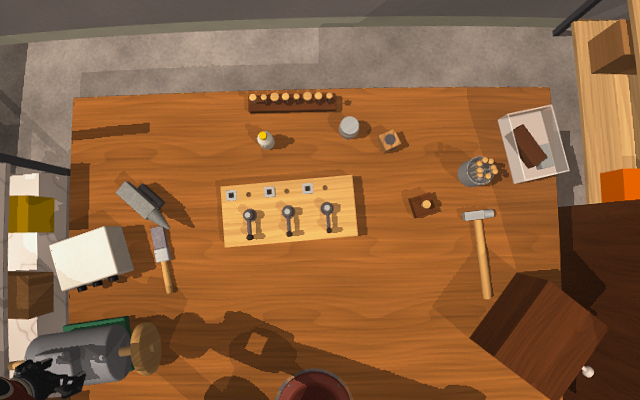

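View pics/side0.png

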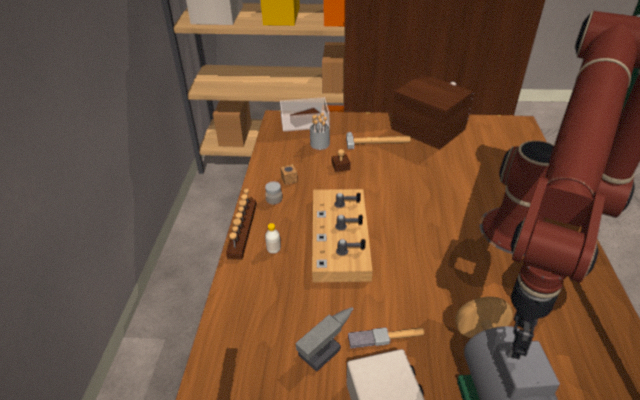

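Run:
```python
from h import *
t=load('top0.npz')['img'];s=load('side0.npz')['img']
a=cv2.resize(t[165:260,210:450],None,fx=3.3,fy=3.3,interpolation=cv2.INTER_CUBIC)[:310]
b=cv2.resize(s[140:290,290:390],None,fx=4,fy=4,interpolation=cv2.INTER_CUBIC)
cv2.imwrite('pics/a.png',a);cv2.imwrite('pics/b.png',b)
```

```text
(no output)
```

View pics/a.png

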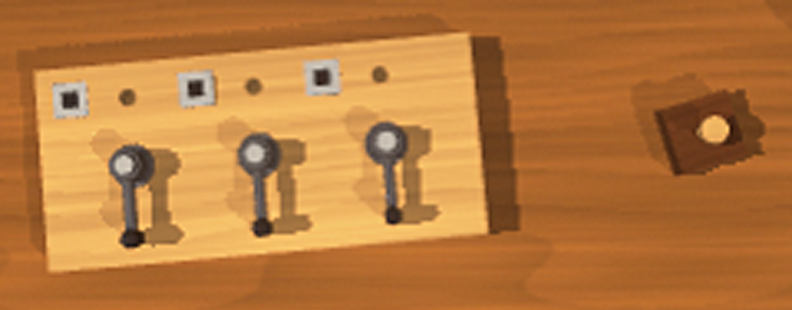

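View pics/b.png

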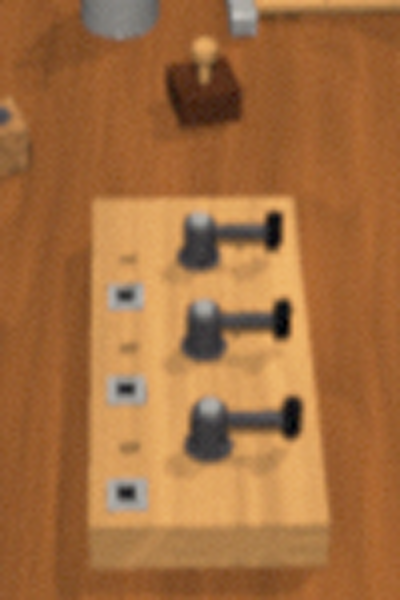

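Run:
```python
from h import *
t=load('top0.npz');s=load('side0.npz')
T=lambda p:((p[0]+.5)/3.3-.5+210,(p[1]+.5)/3.3-.5+165)
S=lambda p:((p[0]+.5)/4-.5+290,(p[1]+.5)/4-.5+140)
P={'hole_a':((127,97),(129,447)),'hole_b':((254,86),(128,348)),'hole_c':((379,75),(128,259)),
'tip_a':((132,239),(292,402)),'tip_b':((262,228),(283,305)),'tip_c':((393,215),(274,216)),
'peg':((714,129),(204,49)),'cTL':((34,72),(92,525)),'cBL':((50,271),(329,525)),'cTR':((468,33),(92,199)),'cBR':((487,234),(293,199))}
for k,(a,b) in P.items(): 
    X=tri([(t,T(a)),(s,S(b))]); print(k,X.round(4),onz(t,T(a),{'h':.046,'t':.092,'p':.059,'c':.046}[k[0]]).round(4),onz(s,S(b),{'h':.046,'t':.092,'p':.059,'c':.046}[k[0]]).round(4))
```

```text
hole_a [0.6256 0.1766 0.0456] [0.6253 0.1765 0.046 ] [0.6259 0.177  0.046 ]
hole_b [0.6334 0.066  0.0446] [0.6326 0.0658 0.046 ] [0.6339 0.0674 0.046 ]
hole_c [ 0.6406 -0.0425  0.0458] [ 0.6401 -0.0425  0.046 ] [ 0.6411 -0.0423  0.046 ]
tip_a [0.5038 0.1653 0.0884] [0.5034 0.1646 0.092 ] [0.5044 0.169  0.092 ]
tip_b [0.5111 0.0569 0.0883] [0.5107 0.0566 0.092 ] [0.5116 0.0611 0.092 ]
tip_c [ 0.5195 -0.0517  0.0901] [ 0.5195 -0.0517  0.092 ] [ 0.5196 -0.0494  0.092 ]
peg [ 0.5869 -0.3256  0.0684] [ 0.587 -0.328  0.059] [ 0.5877 -0.3394  0.059 ]
cTL [0.6481 0.2578 0.0473] [0.6488 0.2582 0.046 ] [0.6477 0.2567 0.046 ]
cBL [0.4756 0.2454 0.0436] [0.4758 0.2448 0.046 ] [0.4757 0.2476 0.046 ]
cTR [ 0.6764 -0.1203  0.047 ] [ 0.6751 -0.1203  0.046 ] [ 0.6779 -0.1217  0.046 ]
cBR [ 0.5016 -0.1327  0.0442] [ 0.5013 -0.1326  0.046 ] [ 0.5021 -0.1304  0.046 ]
```

>>> move_arm(rows=[[0,0,0,0,0,-5.55,-1],[0,0,0,0,0,-5.55,-1],[0,0,0,0,0,-5.55,-1],[0,0,0,0,0,-5.55,-1],[-1.72,-3.05,0,0,0,0,-1],[-1.72,-3.05,0,0,0,0,-1],[-1.72,-3.05,0,0,0,0,-1],[-1.72,-3.05,0,0,0,0,-1],[-1.72,-3.05,0,0,0,0,-1],[-1.72,-3.05,0,0,0,0,-1],[-1.72,-3.05,0,0,0,0,-1],[-1.72,-3.05,0,0,0,0,-1],[-1.72,-3.05,0,0,0,0,-1],[-1.72,-3.05,0,0,0,0,-1],[-1.72,-3.05,0,0,0,0,-1],[-1.72,-3.05,0,0,0,0,-1],[-1.72,-3.05,0,0,0,0,-1],[-1.72,-3.05,0,0,0,0,-1],[-1.72,-3.05,0,0,0,0,-1],[-1.72,-3.05,0,0,0,0,-1]])

```text
time: 1.82
tool_pos: [0.504, 0.1254, 0.2501]
tool_rot: [-0.0, -0.036, 0.999, 0.0]
contact_force: [0.6, 0.0, 0.2]
gripper_width: -0.001
grasp_force: 0.0
```

>>> move_arm(rows=[[0,0,3.5,0,0,0,-1],[0,0,3.5,0,0,0,-1],[0,0,3.5,0,0,0,-1],[0,0,3.0,0,0,0,-1],[0,0,1.9,0,0,0,-1],[0,0,1.0,0,0,0,-1],[0,0.5,0,0,0,0,-1],[0,0.4,0,0,0,0,-1],[0,0,0,0,0,0,-1],[0,0,0,0,0,0,-1]])

```text
time: 2.65
tool_pos: [0.5044, 0.1366, 0.0885]
tool_rot: [0.002, -0.036, 0.999, 0.0]
contact_force: [-0.2, -0.6, 0.3]
gripper_width: -0.002
grasp_force: 0.0
```

Run:
```python
from h import *
d=grab('wrist','w1.png'); s=manip.state(); print(s['tool_pos'],s['contact_force'])
```

```text
[0.5042316  0.13646409 0.08834566] [0.21555633 0.31964355 0.47243707]
```

View pics/w1.png

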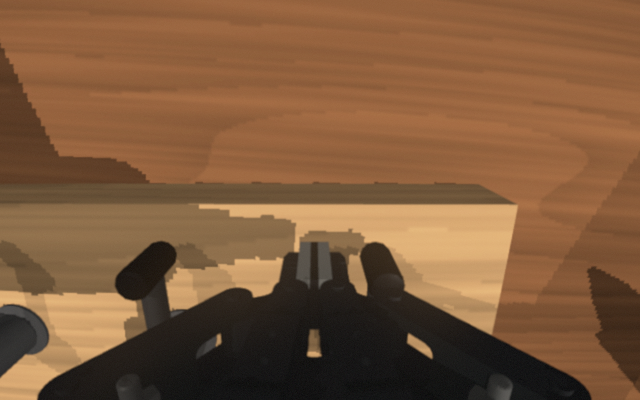

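>>> move_arm(rows=[[0,0.15,0,0,0,0,-1],[0,0.15,0,0,0,0,-1],[0,0.15,0,0,0,0,-1],[0,0.15,0,0,0,0,-1],[0,0.1,0,0,0,0,-1],[0,0.1,0,0,0,0,-1],[0,0,0,0,0,0,-1],[0,0,0,0,0,0,-1]])

```text
time: 3.37
tool_pos: [0.5023, 0.144, 0.0863]
tool_rot: [-0.0, -0.036, 0.999, -0.0]
contact_force: [0.4, 0.1, 0.4]
gripper_width: 0.002
grasp_force: 0.0
```

>>> move_arm(rows=[[0,0.1,0,0,0,0,-1],[0,0.1,0,0,0,0,-1],[0,0.1,0,0,0,0,-1],[0,0,0,0,0,0,-1]])

```text
time: 3.7
tool_pos: [0.5021, 0.1465, 0.0863]
tool_rot: [-0.0, -0.036, 0.999, -0.001]
contact_force: [-0.0, -3.7, 0.6]
gripper_width: -0.001
grasp_force: 1.8
```

>>> move_arm(rows=[[0,0.1,0,0,0,0,-1],[0,0.1,0,0,0,0,-1],[0,0,0,0,0,0,-1]])

```text
time: 3.95
tool_pos: [0.5017, 0.1489, 0.0862]
tool_rot: [-0.0, -0.036, 0.999, -0.0]
contact_force: [-1.5, -3.7, 1.3]
gripper_width: -0.001
grasp_force: 1.9
```

>>> move_arm(rows=[[0,0.1,0,0,0,0,-1],[0,0.1,0,0,0,0,-1],[0,0.1,0,0,0,0,-1],[0,0.1,0,0,0,0,-1],[0,0,0,0,0,0,-1]])

```text
time: 4.37
tool_pos: [0.5014, 0.1532, 0.0862]
tool_rot: [-0.0, -0.036, 0.999, 0.0]
contact_force: [-2.2, -3.3, 0.7]
gripper_width: -0.001
grasp_force: 1.7
```

>>> move_arm(rows=[[-0.02,0.2,0,0,0,0,-1],[-0.02,0.2,0,0,0,0,-1],[-0.02,0.2,0,0,0,0,-1],[-0.03,0.2,0,0,0,0,-1],[-0.03,0.2,0,0,0,0,-1],[-0.03,0.2,0,0,0,0,-1],[-0.04,0.2,0,0,0,0,-1],[0,0,0,0,0,0,-1]])

```text
time: 5.03
tool_pos: [0.5023, 0.1674, 0.0861]
tool_rot: [-0.0, -0.036, 0.999, 0.0]
contact_force: [-1.5, -1.9, 0.6]
gripper_width: 0.002
grasp_force: 1.4
```

>>> move_arm(rows=[[-0.04,0.2,0,0,0,0,-1],[-0.04,0.2,0,0,0,0,-1],[-0.04,0.2,0,0,0,0,-1],[-0.05,0.2,0,0,0,0,-1],[-0.05,0.2,0,0,0,0,-1],[-0.05,0.2,0,0,0,0,-1],[-0.05,0.2,0,0,0,0,-1],[-0.05,0.1,0,0,0,0,-1],[0,0,0,0,0,0,-1]])

```text
time: 5.78
tool_pos: [0.5061, 0.1824, 0.0864]
tool_rot: [0.001, -0.036, 0.999, -0.0]
contact_force: [1.9, -4.4, -1.7]
gripper_width: 0.001
grasp_force: 2.1
```

>>> move_arm(rows=[[0,-0.3,0,0,0,0,-1],[0,-1.2,0,0,0,0,-1],[0,-0.5,-1.5,0,0,0,-1],[0,0,-3.5,0,0,0,-1],[0,0,-3.5,0,0,0,-1],[0,0,-3,0,0,0,-1],[-0.4,-3.3,0,0,0,0,-0.2],[-0.4,-3.3,0,0,0,0,-0.2],[-0.4,-3.3,0,0,0,0,-0.2],[-0.4,-3.3,0,0,0,0,-0.2],[-0.4,-3.3,0,0,0,0,-0.2],[-0.4,-3.3,0,0,0,0,-0.2],[-0.4,-3.3,0,0,0,0,-0.2],[-0.4,-3.3,0,0,0,0,-0.2],[-0.4,-3.3,0,0,0,0,-0.2],[-0.4,-3.3,0,0,0,0,-0.2],[0,0,0,0,0,0,-0.2]])

```text
time: 7.2
tool_pos: [0.5708, -0.1692, 0.2019]
tool_rot: [0.001, -0.033, 0.999, -0.001]
contact_force: [-0.4, 0.1, 0.1]
gripper_width: 0.402
grasp_force: 0.0
```

Run:
```python
from h import *
t=grab('top'); s=manip.state(); print(s['tool_pos'],s['tool_rot'],s['gripper_width'])
d=grab('wrist','w2.png'); save(d,'w2.npz')
a=cv2.resize(t['img'][165:255,210:375],None,fx=2.4,fy=2.4,interpolation=cv2.INTER_CUBIC)
o=np.zeros((400+a.shape[0],640,3),np.uint8); o[:400]=d['img']; o[400:,:a.shape[1]]=a[:, :640]
cv2.imwrite('pics/c.png',o[:600]); print(proj(d,[.587,-.326,.066]), -d['R'].T@d['t'].ravel())
```

```text
[ 0.57047249 -0.16673716  0.20165896] [ 7.50024379e-04 -3.37865721e-02  9.99428774e-01  1.75274101e-04] 0.4002056959009441
[124.50671466 200.98998072] [ 0.49791286 -0.17187134  0.32423158]
```

View pics/c.png

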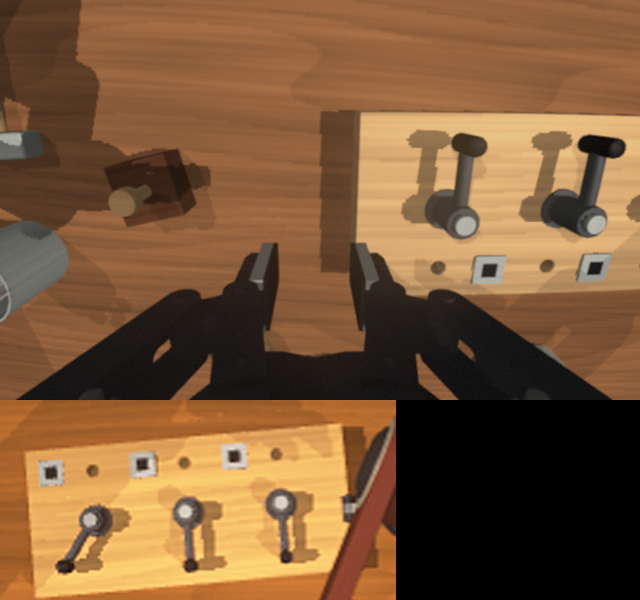

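>>> move_arm(rows=[[-0.1,-2.7,0,0,0,0,0.2],[-0.1,-2.7,0,0,0,0,0.2],[-0.1,-2.7,0,0,0,0,0.2],[-0.1,-2.7,0,0,0,0,0.2],[-0.1,-2.6,1.5,0,0,0,0.2],[-0.1,-2.5,2,0,0,0,0.2],[0,0,1.5,0,0,0,0.2],[0,0,0,0,0,0,0.2],[0,0,0,0,0,0,0.2]])

```text
time: 8.05
tool_pos: [0.5869, -0.3201, 0.1498]
tool_rot: [-0.001, -0.036, 0.999, 0.001]
contact_force: [-0.9, 0.5, 1.4]
gripper_width: 0.6
grasp_force: 0.0
```

Run:
```python
from h import *
s=manip.state(); print(s['tool_pos'],s['tool_rot'],s['gripper_width'])
d=grab('wrist'); save(d,'w3.npz')
for X in ([.587,-.326,.073],[.587,-.326,.066],s['tool_pos']+[0,0,-.019]): print(proj(d,X))
cv2.imwrite('pics/d.png',cv2.resize(d['img'][150:350,220:420],None,fx=3,fy=3,interpolation=cv2.INTER_CUBIC))
```

```text
[ 0.58691287 -0.32009599  0.1498084 ] [-0.00110071 -0.03635905  0.99933717  0.00142267] 0.6000919915411773
[304.99120597 218.58209153]
[305.23809792 215.0344877 ]
[314.43365864 260.05710793]
```

View pics/d.png

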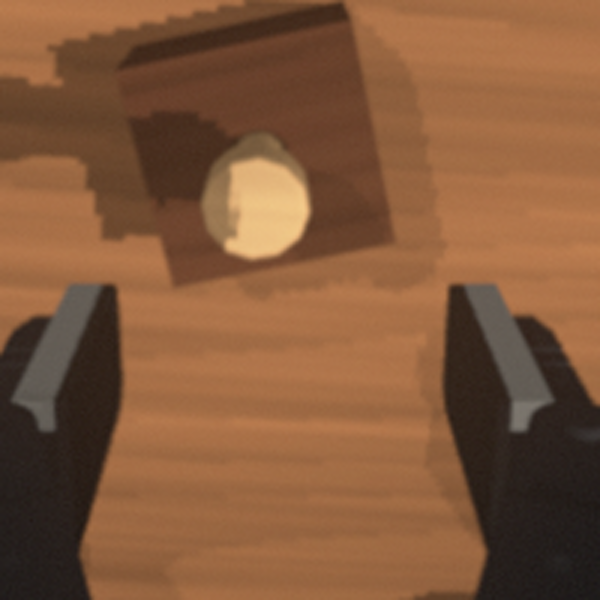

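>>> move_arm(rows=[[0,-0.6,1,0,0,0,0.2],[0,0,2.5,0,0,0,0.2],[0,0,2.5,0,0,0,0.2],[0,0,1.5,0,0,0,0.2],[0,0,0.8,0,0,0,0.2],[0,0,0,0,0,0,0.2],[0,0,0,0,0,0,-0.2],[0,0,0,0,0,0,-1],[0,0,0,0,0,0,-1],[0,0,0,0,0,0,-1],[0,0,0,0,0,0,-1],[0,0,0,0,0,0,-1],[0,0,0,0,0,0,-1]])

```text
time: 9.18
tool_pos: [0.5891, -0.3287, 0.0704]
tool_rot: [0.001, -0.036, 0.999, -0.001]
contact_force: [-0.4, 1.4, 6.1]
gripper_width: 0.252
grasp_force: 59.0
```

>>> move_arm(rows=[[0,0,-0.5,0,0,0,-1],[0,0,-1,0,0,0,-1],[0,0,-2,0,0,0,-1],[0,0,-3,0,0,0,-1],[0,0,-3,0,0,0,-1],[0,0,-1.5,0,0,0,-1],[0,0,0,0,0,0,-1],[0,0,0,0,0,0,-1]])

```text
time: 9.85
tool_pos: [0.5882, -0.3284, 0.1792]
tool_rot: [0.001, -0.036, 0.999, -0.001]
contact_force: [-1.9, -0.1, -0.3]
gripper_width: 0.254
grasp_force: 59.3
```

Run:
```python
from h import *
s=manip.state(); print(s['tool_pos'],s['tool_rot'],s['gripper_width'],s['grasp_force'],s['contact_force'])
d=grab('wrist'); save(d,'w4.npz'); e=grab('side'); save(e,'s4.npz')
p=proj(e,s['tool_pos']); print(p)
# predicted head top centre / foot for the tool-held peg
for q in ([0,0,.007],[0,0,-.007],[0,0,-.053]): print(proj(d,s['tool_pos']+q),proj(e,s['tool_pos']+q))
x,y=p.astype(int)
a=cv2.resize(d['img'][130:330,215:415],(600,600),interpolation=cv2.INTER_CUBIC)
b=cv2.resize(e['img'][y-40:y+60,x-17:x+17],(200,600),interpolation=cv2.INTER_CUBIC); print(x-17,y-40)
cv2.imwrite('pics/e.png',np.hstack([a,b]))
```

```text
[ 0.58821347 -0.32836752  0.1792329 ] [ 7.03885701e-04 -3.57951463e-02  9.99358726e-01 -5.90612042e-04] 0.2536836018553682 59.2997682094574 [-1.89673086 -0.05459559 -0.255255  ]
[340.75388105 126.24239668]
[314.55407253 289.64504803] [340.77675104 124.58228214]
[314.54504562 272.41026133] [340.73113468 127.89421356]
[314.52346457 232.77327762] [340.58466127 138.54715284]
323 86
```

View pics/e.png

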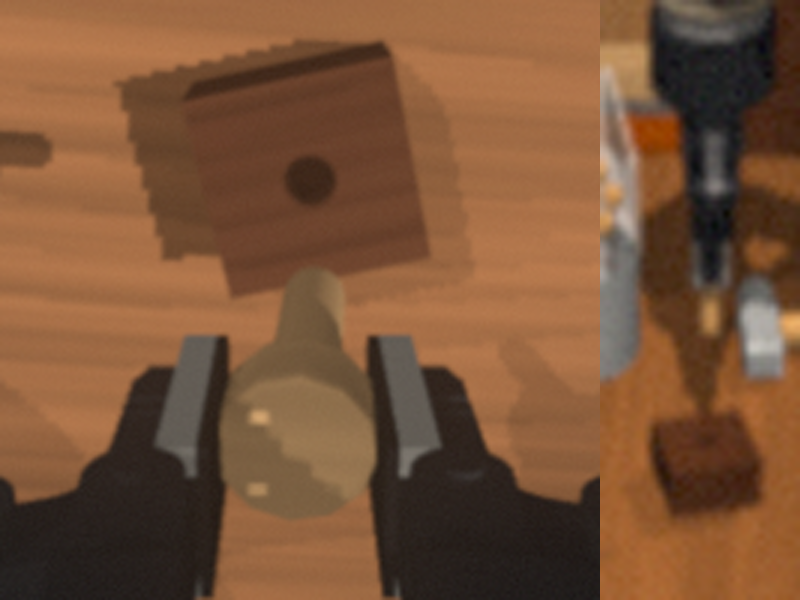

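>>> move_arm(rows=[[-0.25,1.6,0,0,0,0,-1],[-0.5,3.4,0,0,0,0,-1],[-0.5,3.4,0,0,0,0,-1],[-0.5,3.4,0,0,0,0,-1],[-0.5,3.4,0,0,0,0,-1],[-0.5,3.4,0,0,0,0,-1],[-0.5,3.4,0,0,0,0,-1],[-0.5,3.4,0,0,0,0,-1],[-0.5,3.4,0,0,0,0,-1],[-0.5,3.4,0,0,0,0,-1],[-0.5,3.4,0,0,0,0,-1],[-0.5,3.4,0,0,0,0,-1],[-0.5,3.4,0,0,0,0,-1],[-0.5,3.4,0,0,0,0,-1],[-0.5,3.0,0,0,0,0,-1],[-0.2,1.4,1,0,0,0,-1],[0,0,2,0,0,0,-1],[0,0,0.4,0,0,0,-1],[0,0,0,0,0,0,-1],[0,0,0,0,0,0,-1]])

```text
time: 11.62
tool_pos: [0.6254, 0.1773, 0.1429]
tool_rot: [-0.001, -0.035, 0.999, -0.0]
contact_force: [0.7, -0.1, 0.0]
gripper_width: 0.256
grasp_force: 59.3
```

Run:
```python
from h import *
w=load('w4.npz'); print('stand hole',onz(w,(318.3,190.3),.035))
s=manip.state(); print(s['tool_pos'],s['tool_rot'],s['grasp_force'],s['contact_force'])
d=grab('wrist'); save(d,'w5.npz')
for X in ([.6255,.1765,.046],s['tool_pos']-[0,0,.0574]): print(proj(d,X))
cv2.imwrite('pics/f.png',cv2.resize(d['img'][150:330,215:415],None,fx=3.3,fy=3.3,interpolation=cv2.INTER_CUBIC))
```

```text
stand hole [ 0.58703984 -0.32522676  0.035     ]
[0.62539947 0.17726453 0.14286937] [-1.40823256e-03 -3.54337233e-02  9.99371005e-01 -2.49328142e-04] 59.3033891916275 [ 0.67176839 -0.12427214  0.042319  ]
[313.36883622 209.56933704]
[314.50931652 230.29514361]
```

View pics/f.png

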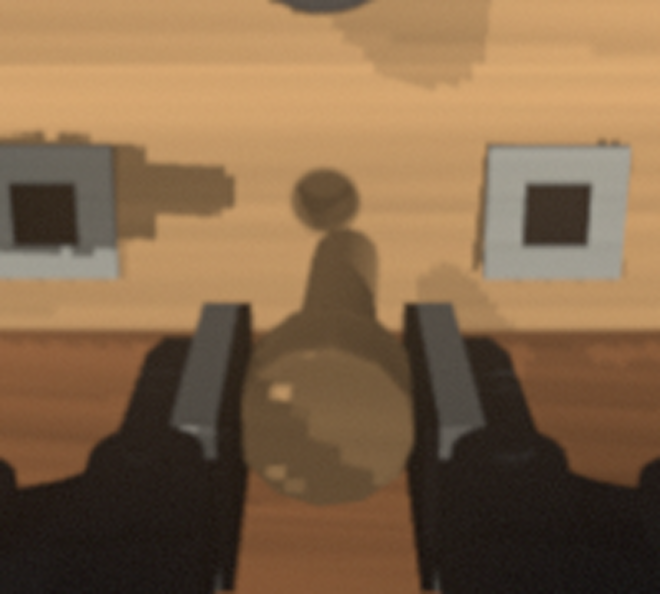

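>>> move_arm(rows=[[-0.15,-0.08,0,3.4,0,0,-1],[0,0.06,1,0,0,0,-1],[0,0.06,1,0,0,0,-1],[0,0.03,0.5,0,0,0,-1],[0,0,0,0,0,0,-1],[0,0,0,0,0,0,-1],[0,0,0,0,0,0,-1]])

```text
time: 12.25
tool_pos: [0.628, 0.177, 0.1193]
tool_rot: [0.001, -0.036, 0.999, -0.03]
contact_force: [0.1, -0.6, -0.0]
gripper_width: 0.257
grasp_force: 59.3
```

Run:
```python
from h import *
s=manip.state(); print(s['tool_pos'],s['tool_rot'],s['grasp_force'],s['contact_force'])
d=grab('wrist'); save(d,'w6.npz'); e=grab('side'); save(e,'s6.npz')
f=s['tool_pos']-[0,0,.0574]
for X in ([.6255,.1765,.046],f): print(proj(d,X),proj(e,X))
x,y=proj(e,[.6255,.1765,.046]).astype(int); print(x-20,y-40)
a=cv2.resize(d['img'][150:300,240:390],(600,600),interpolation=cv2.INTER_CUBIC)
b=cv2.resize(e['img'][y-40:y+20,x-10:x+10],(200,600),interpolation=cv2.INTER_CUBIC)
cv2.imwrite('pics/g.png',np.hstack([a,b])); print(x-10,y-40)
```

```text
[0.62795213 0.17700857 0.11928053] [ 0.00104551 -0.03559194  0.99892981 -0.02951882] 59.30453717708588 [ 0.13730895 -0.59987117 -0.04210293]
[320.59798997 217.16450691] [322.02151736 251.26597223]
[320.07044884 230.1537219 ] [321.13325152 247.65813844]
302 211
312 211
```

View pics/g.png

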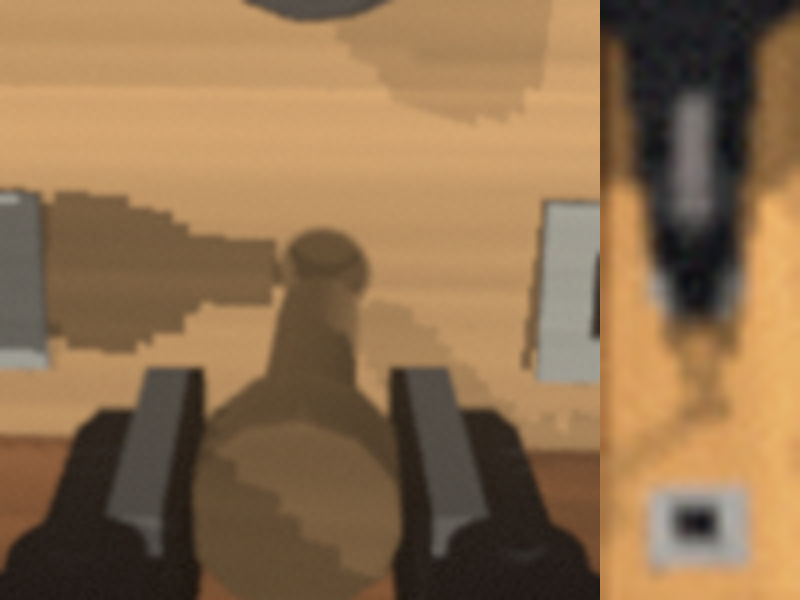

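>>> move_arm(rows=[[0.03,0.03,0.5,0,0,0,-1],[0,0.03,0.5,0,0,0,-1],[0,0.02,0.3,0,0,0,-1],[0,0.02,0.3,0,0,0,-1],[0,0.02,0.3,0,0,0,-1],[0,0,0,0,0,0,-1]])

```text
time: 12.85
tool_pos: [0.627, 0.1772, 0.0991]
tool_rot: [0.0, -0.036, 0.999, -0.03]
contact_force: [0.6, 0.2, -0.7]
gripper_width: 0.255
grasp_force: 59.3
```

>>> move_arm(rows=[[0,0.02,0.3,0,0,0,-1],[0,0.02,0.3,0,0,0,-1],[0,0.02,0.3,0,0,0,-1],[0,0.01,0.2,0,0,0,-1],[0,0,0,0,0,0,-1]])

```text
time: 13.27
tool_pos: [0.6271, 0.1773, 0.0884]
tool_rot: [0.0, -0.036, 0.999, -0.03]
contact_force: [-0.9, -0.7, -0.9]
gripper_width: 0.253
grasp_force: 59.3
```

>>> move_arm(rows=[[0,0.02,0.3,0,0,0,-1],[0,0.02,0.3,0,0,0,-1],[0,0.01,0.1,0,0,0,-1],[0,0,0.1,0,0,0,-1],[0,0,0,0,0,0,-1]])

```text
time: 13.68
tool_pos: [0.6274, 0.1774, 0.0809]
tool_rot: [0.001, -0.036, 0.999, -0.03]
contact_force: [-1.5, -0.3, 0.3]
gripper_width: 0.255
grasp_force: 59.3
```

>>> move_arm(rows=[[0,0.01,0.1,0,0,0,-1],[0,0,0.1,0,0,0,-1],[0,0.01,0.1,0,0,0,-1],[0,0,0,0,0,0,-1]])

```text
time: 14.02
tool_pos: [0.6278, 0.1774, 0.0785]
tool_rot: [0.001, -0.036, 0.999, -0.03]
contact_force: [-0.3, 0.1, 0.2]
gripper_width: 0.25
grasp_force: 59.4
```

>>> move_arm(rows=[[0,0,0.1,0,0,0,-1],[0,0.01,0.1,0,0,0,-1],[0,0,0,0,0,0,-1]])

```text
time: 14.27
tool_pos: [0.6288, 0.1775, 0.0784]
tool_rot: [0.002, -0.036, 0.999, -0.03]
contact_force: [-1.9, 0.4, 6.8]
gripper_width: 0.256
grasp_force: 60.0
```

>>> move_arm(rows=[[0,0,0,0,0,0,-0.3],[0,0,0,0,0,0,0],[0,0,0,0,0,0,0.2],[0,0,0,0,0,0,0.2],[0,0,0,0,0,0,0.2],[0,-0.03,-0.5,0,0,0,0.2],[0,-0.06,-1,0,0,0,0.2],[0,-0.12,-2,0,0,0,0.2],[0,-0.18,-3,0,0,0,0.2],[0,-0.18,-3,0,0,0,0.2],[0,-0.18,-3,0,0,0,0.2],[4,0,0,0,0,0,0.2],[4,0,0,0,0,0,0.2],[0,0,0,0,0,0,0.2],[0,0,0,0,0,0,0.2]])

```text
time: 15.52
tool_pos: [0.5456, 0.1715, 0.2013]
tool_rot: [0.001, -0.036, 0.999, -0.03]
contact_force: [0.3, 0.5, 0.5]
gripper_width: 0.598
grasp_force: 0.0
```

Run:
```python
from h import *
s=manip.state(); print(s['time'],s['tool_pos'],s['gripper_width'],s['contact_force'])
d=grab('wrist'); e=grab('side'); o=[]
# centroid of pixels changed/bright at the head, wood colour vs. expectation
for im,c in((e,'side'),(d,'wrist')):
    for z in (.081,.074,.067): print(c,z,proj(im,[.6255,.1768,z]).round(1))
b0=load('side0.npz')['img']; x,y=proj(e,[.6255,.1768,.074]).astype(int)
df=cv2.absdiff(e['img'],b0)[y-20:y+25,x-15:x+16].max(2)
for r in df[::2]: print(' '.join('%3d'%v if v>25 else '  .' for v in r[::1]))
print(x-15,y-20)
```

```text
15.5167 [0.5456301  0.17153298 0.2013093 ] 0.5982888015901282 [0.30044023 0.46028334 0.46700541]
side 0.081 [321.9 243.1]
side 0.074 [321.9 244.8]
side 0.067 [321.9 246.4]
wrist 0.081 [322.1 290.1]
wrist 0.074 [322.4 285.7]
wrist 0.067 [322.7 281.5]
  .   .   .   .   .   .   .   .   .   .   .   .   .   .   .   .   .   .   .   .   .   .   .   .   .   .   .   .   .   .   .
  .   .   .   .   .   .   .   .   .   .   .   .   .   .   .   .   .   .   .   .   .   .   .   .   .   .   .   .   .   .   .
  .   .   .   .   .   .   .   .   .   .   .   .   .   .   .   .   .   .   .   .   .   .   .   .   .   .   .   .   .   .   .
  .   .   .   .   .   .   .   .   .   .   .   .   .   .   .   .   .   .   .   .   .   .   .   .   .   .   .   .   .   .   .
  .   .   .   .   .   .   .   .   .   .   .   .   .   .   .   .   .   .   .   .   .   .   .   .   .   .   .   .   .   .   .
  .   .   .   .   .   .   .   .   .   .   .   .   .   .   .   .   .   .   .   .   .   .   .   .   .   .   .   .   .   .   .
  .   .   .   .   .   .   .   .   .   .   .   .   .   .   .   .   .   .   .   .   .   .   .   .   .   .   
[... 1309 characters left out ...]
   .   .   .   .   .   .   .   .   .   .   .   .   .   .   .   .   .   .
  .   .   .   .   .   .   .   .   .   .   .   .   .   .   .   .   .   .   .   .   .   .   .   .   .   .   .   .   .   .   .
  .   .   .   .   .   .   .   .   .   .   .   .   .   .   .   .   .   .   .   .   .   .   .   .   .   .   .   .   .   .   .
  .   .   .   .   .   .   .   .   .   .   .   .   .   .   .   .   .   .   .   .   .   .   .   .   .   .   .   .   .   .   .
  .   .   .   .   .   .   .   .  30   .   .   .   .   .   .   .   .   .   .   .   .   .   .   .   .   .   .   .   .   .   .
  .   .   .   .   .   .   .  26  28  27   .   .   .   .   .   .   .   .   .   .   .   .   .   .   .   .   .   .   .   .   .
306 224
```

```bash
python3 -c "
from plant import manip
print(manip.job_done())"
```

```text
the job is handed in; nothing more can be done
None
```

The left lever (lever_a) was the loose one. I pushed it about 35 degrees clockwise and stood the peg in the hole behind it, seated to the floor by force and position readings. I released the peg and handed the job in; I saw no result from the judging.

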